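# Find the till's hidden catch by feel

## Robot

A 6-joint arm with a two-finger parallel gripper is mounted at the origin on a cart in front of the work surface, level with it; the furniture and walls round the work are solid. World frame = base frame: x ahead of the robot, y to its left, z up, the work surface at z = 0. Lengths are in m, angles in rad, forces in N, time in s.
With the tool pointing down it reaches from about 0.325 to 0.775 m from the base axis. Payload 5.5 kg.
Tool frame: the origin (TCP) lies on the mounting face of the last link; the fingertips stand 173 mm ahead of it and the grasp point (between the pads) lies 155 mm ahead of it; z points along the fingers, y is the line along which they close (so a half turn about z gives the same grasp; the last joint's range is limited). The gripper opens to 85 mm and grips with 20 to 120 N. Pads are 22 mm wide; open, the fingers measure 114 mm over their backs; the gripper's body (76 mm by 85 mm) begins 54 mm behind the grasp point. The pads swing forward as they close: fully open they stand 13 mm farther back than shut.
Start: joints at [1.27, 0.091, 1.231, -0, 1.82, -0.057], TCP at [0.145, 0.582, 0.405] pointing down, gripper open.
Joint ranges: [-2.87, 2.87], [-0.86, 2.18], [0.17, 2.46], [-1.51, 4.65], [0.06, 2.69], [-2.65, 2.65]. Speed limits (rad/s): [2.57, 2.57, 3.01, 3.14, 3.14, 3.14].

## Interface

Orientations are given as a unit quaternion [w, x, y, z].
In Python, from plant import robot gives the robot as it stands.
- The arm moves only by the shell command python3 -m jog 'ROWS' [FORCE]. ROWS is text: rows parted by semicolons, each of 7 numbers parted by spaces: the shift along the tool's x, y, z in cm, then the turn, a rotation vector about the tool's x, y, z in degrees, then the closure, from -1 (fully open) to 1 (shut). In form: dx dy dz rx ry rz fingers; .... A call has 1 to 12 rows; each row shifts and turns the commanded pose from where the row before left it, along the tool's axes as they then stand; what a row does not reach is not made up. A row lasts 1/12 s, in which the tool goes at most 41.7 mm and 7.16 degrees, less where a joint would pass 70% of its speed; a pose out of reach is approached as far as the arm can. A call is refused whole if a number of a shift passes 4.17 or a number of a turn 7.16, either way. A call with a gripper value outside its range is refused whole. The fingers move at their own pace and stop on an object; FORCE is the grip in N (left out, the last holds). Time passes only in rows, so rows that do not move let the fingers close. It gives the time, the measured TCP pose, the force, the opening and the grip force at its end, in the units of the state.
- robot.observe(): the state, without advancing time (a new reading comes with each control period).
- robot.snapshot(name): name is "scene" or "top" or "wrist"; returns the picture (400x640x3 uint8, blue, green, red); there is no depth.
- robot.calibration(name): a dict with "fov_y" (degrees; the focal length in pixels is half the picture's height over the tangent of half this angle, whatever the lens; pixels are square), "cx", "cy" (the principal point, pixels), "rvec" (rotation vector, rad) and "tvec" (3), from world to camera coordinates, as OpenCV has them. Camera axes: x right, y down, z forward; pixel columns grow to the right and rows downward; lengths in m; the calibration is good to about 2 mm. The wrist camera is an equidistant fisheye: a pixel r from the principal point sees the ray r / f radians off the axis. A picture is of the moment at which its call begins: read the wrist's pose just before it. calibration takes no time and is no camera call; for the wrist camera it gives the pose at the moment of the call.
- robot.sign_off(): hands the job in; it is judged then, once.
The state is a dict: "clock": time; "joints": joint angles; "joint_velocities": joint speeds; "effort": joint torques, N m; "position": TCP position; "ee_rot": TCP orientation; "ft_force": force on the tool from outside, world axes, zero at the start; "moment": the same for the moment, N m; "gripper_width": finger opening in m; "grip_force": force on a finger pad.
Only numpy, scipy, OpenCV 4.12 (cv2) and the standard library are available. Lean on these libraries where they do the work, as an engineer would, in place of code of your own. Each camera call takes 0.05 s, during which the arm holds its last target. There are 200 camera calls.

## Task

Open the grey cash till by its concealed catch: one of the identical metal tiles in the strip along the till's top gives way when pressed, and which one cannot be seen. Feel gently along the strip with the fingertips until you find it, press it fully down so that the drawer springs ajar at the front, then take the hand away. Pick nothing up, do not touch the drawer itself, and leave the things that stand on and around the till where they are.

Things in the scene. Friction and masses are not known exactly. Their poses are not given: they have to be found in the camera images.
- till: Grey painted steel cash till, 336 mm long (own y), 110 mm deep (own x), fixed to the table. Origin: centre of its underside; x points from the drawer front to the back, z up. Flat top 75 mm above the origin; beyond 70 mm to either side of the middle an end plate stands 2 mm higher.
- strip_mid (a point): Middle of the visible strip, on the tiles' surface (till's x = 0, y = 0, z = 75 mm), not the place of the catch. The strip runs along the till's y, is 40 mm wide and shows from y = -70 to +70 mm; bare metal tiles 46 mm long, 40 mm wide, 1 mm gaps, all alike, flush with the top. The strip lies shifted by an unknown amount, so a cut tile may show at its ends.
- catch (a joint): How far the catch tile has sunk, m: 0 flush (start), 0.006 fully down. Its centre lies at x = 0 and anywhere from y = -46 to +46 mm of the till. It sinks straight down, yields at about 4 to 5 N all the way, stops hard and stays where left (no spring). Other tiles are rigid. A tip that overlaps another tile or the case cannot push it in.
- drawer: The till's drawer: dark steel front, 320 mm long, 49 mm high, round lock in the middle, flush with the till's front. Origin: bottom middle of the front's outer face, axes as the till's; it starts at the till's x = -55 mm and moves out to x = -82 mm as the catch sinks (4.5 mm per mm).
- toothpick_jar: Red jar of toothpicks, 46 mm wide, 66 mm tall, standing loose on the till's end plate at its +y end, toward the back. Origin: centre of its underside.
- spout: Beige spare spout, 33 mm wide, 48 mm tall, standing loose on the till's end plate at its -y end, toward the back. Origin: centre of its underside.
- bowl_right: White bowl, upside down, 89 mm wide, 53 mm tall, on the table right of the till. Origin: centre of its underside.
- pepper_front: Pepper shaker, 43 mm wide, 75 mm tall, on the table left of the till, the nearer of two alike. Origin: centre of its underside.
- pepper_back: The farther of the two pepper shakers left of the till, 43 mm wide, 75 mm tall. Origin: centre of its underside.
- bowl_back: White bowl, upside down, 89 mm wide, 53 mm tall, on the table at the back left. Origin: centre of its underside.

How it is judged:
By the outcome, as a careful person would: the job done as asked, in the order asked, and still so for the second after the job is handed in, with the robot touching nothing.
It also fails if it takes over 48 s, if anything falls off the work surface, if the arm or the gripper's body presses on something with over 40 N, if the wrist force passes 120 N, or if a joint passes its speed limit or range.

## Working session

There is one attempt and no reset: what is moved stays moved. The work goes in short steps, Python scripts to look and compute and a shell command to move; the robot and the scene stay as the last step left them, time stands still between calls to the robot, and variables do not carry over. Pictures are saved under pics/ and viewed, at most 10 in all, crops included, and the job is handed in when it is done.

```bash
mkdir -p pics; ls; python3 - <<'E'
from plant import robot
import cv2
for n in("scene","top"):
    cv2.imwrite(f"pics/{n}0.png",robot.snapshot(n)); print(n,robot.calibration(n))
print(robot.observe())
E
```

```text
pics
scene {'fov_y': 46.62663598451353, 'cx': 321.6800612509998, 'cy': 192.67102123605173, 'rvec': array([ 2.08126918, -0.63250466,  0.37133171]), 'tvec': array([-0.51200547,  0.22492434,  0.86985104])}
top {'fov_y': 47.258161450474, 'cx': 319.16105357311324, 'cy': 203.1832076110205, 'rvec': array([ 2.1951076 , -2.17425483,  0.10445077]), 'tvec': array([-0.0637736 ,  0.60774989,  1.2699243 ])}
{'clock': 0.1, 'joints': array([ 1.27027546e+00,  9.18146863e-02,  1.23176531e+00,  3.00326473e-07,
        1.81979066e+00, -5.67393855e-02]), 'joint_velocities': array([ 0.00033293, -0.00142939, -0.00343834, -0.00157168,  0.00088387,
       -0.00093253]), 'effort': array([ 2.80370077e-03, -4.60215783e+01, -4.19219756e+01, -3.82577161e-05,
        1.05336966e-02, -2.75141053e-05]), 'position': array([0.14486704, 0.58231133, 0.40364512]), 'ee_rot': array([-1.58102586e-04,  1.21589049e-01,  9.92580129e-01, -8.74830263e-04]), 'ft_force': array([ 0.01069838, -1.01401224,  0.0760649 ]), 'moment': array([0.03853947, 0.02603023, 0.0005881 ]), 'grip_force': 0.0, 'gripper_width': 0.08541999987922773}
```

View pics/scene0.png

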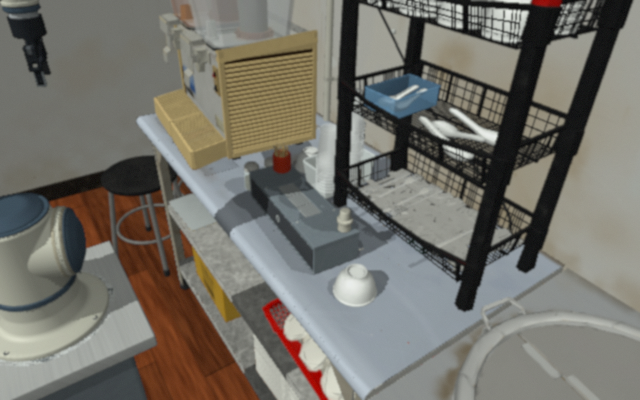

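View pics/top0.png

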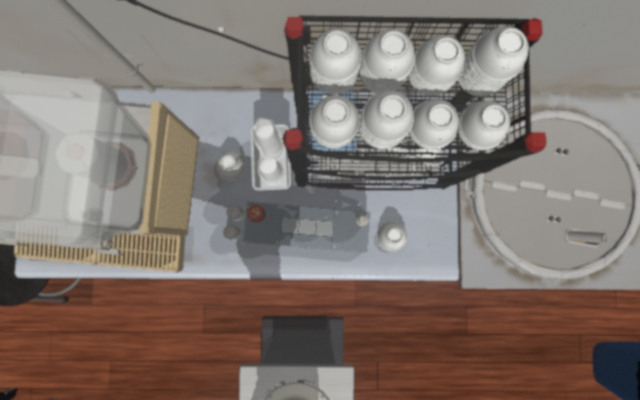

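The scene view shows the till in the middle, with the red jar at (282,160) and the spout at (345,218). In the top view the till spans about cols 245–370 and rows 203–250, and the strip is near (307,228). I'll enlarge the top view.

```bash
python3 - <<'E'
import cv2
a=cv2.imread("pics/top0.png")[190:260,230:380]; b=cv2.imread("pics/scene0.png")[150:280,235:375]
cv2.imwrite("pics/topc.png",cv2.resize(a,None,fx=5.3,fy=5.3,interpolation=cv2.INTER_CUBIC))
cv2.imwrite("pics/scenec.png",cv2.resize(b,None,fx=4.5,fy=4.5,interpolation=cv2.INTER_CUBIC))
E
```

```text
(no output)
```

View pics/topc.png

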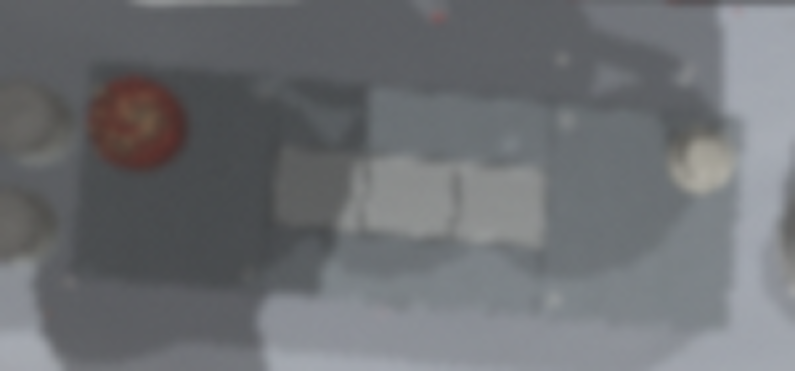

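View pics/scenec.png

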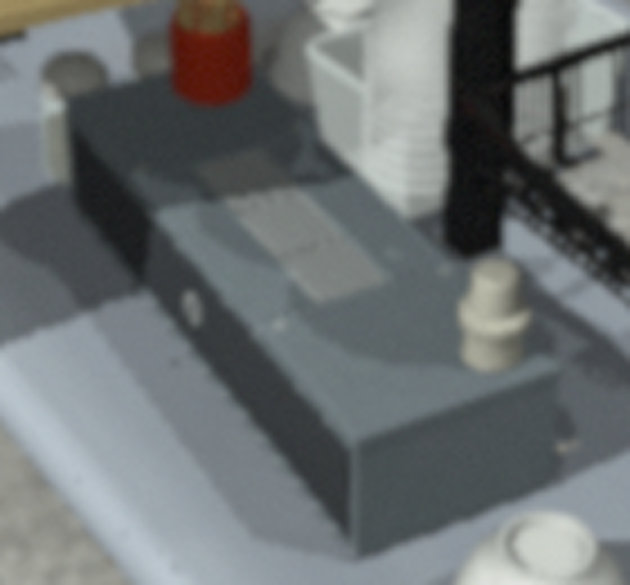

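```bash
cat > h.py <<'E'
import numpy as np,cv2
from plant import robot
def ray(n,uv,z):
    c=robot.calibration(n);f=200/np.tan(np.radians(c["fov_y"]/2))
    R=cv2.Rodrigues(c["rvec"])[0];o=-R.T@c["tvec"]
    out=[]
    for u,v in uv:
        d=R.T@np.array([(u-c["cx"])/f,(v-c["cy"])/f,1]);out.append(o+d*(z-o[2])/d[2])
    return np.array(out)
E
python3 - <<'E'
from h import *
np.set_printoptions(precision=4,suppress=True)
t=np.array([(280,147),(273,222),(546,168),(543,247),(362,192),(457,200)])/5.3+[230,190]
p=ray("top",t,.075);print(p)
m=p[:4].mean(0);d=(p[0]+p[1]-p[2]-p[3])[:2]/2;d/=np.linalg.norm(d)
print("mid",m,"ydir",d,"yaw",np.degrees(np.arctan2(-d[0],d[1])),"y along",(p[:,:2]-m[:2])@d)
s=np.array([(202,190),(245,152),(320,303),(388,278)])/4.5+[235,150]
q=ray("scene",s,.075);print(q,q.mean(0))
print("till corners top",ray("top",np.array([(92,65),(75,280),(740,110),(728,325)])/5.3+[230,190],.077))
from scipy.spatial.transform import Rotation as Ro
w=robot.observe();print(Ro.from_quat(w["ee_rot"],scalar_first=True).as_matrix())
E
```

```text
[[ 0.5636  0.0409  0.075 ]
 [ 0.5252  0.0439  0.075 ]
 [ 0.5541 -0.0955  0.075 ]
 [ 0.5137 -0.0942  0.075 ]
 [ 0.5409 -0.0014  0.075 ]
 [ 0.5373 -0.05    0.075 ]]
mid [ 0.5391 -0.0262  0.075 ] ydir [0.076  0.9971] yaw -4.36106539271765 y along [ 0.0688  0.0689 -0.0679 -0.0697  0.0249 -0.0239]
[[ 0.5159  0.0234  0.075 ]
 [ 0.5542  0.0433  0.075 ]
 [ 0.5137 -0.0937  0.075 ]
 [ 0.5533 -0.0944  0.075 ]] [ 0.5343 -0.0304  0.075 ]
till corners top [[ 0.6046  0.1377  0.077 ]
 [ 0.4947  0.1439  0.077 ]
 [ 0.5848 -0.1949  0.077 ]
 [ 0.4749 -0.1887  0.077 ]]
[[-0.9704  0.2414 -0.0005]
 [ 0.2414  0.9704 -0.0017]
 [ 0.0001 -0.0018 -1.    ]]
```

Both cameras agree. The strip middle is near (0.539, -0.026), the till's yaw is about -3.8°, and the tile centres are at till y ≈ +47, 0 and -47 mm. I'll close the fingers, turn the tool and travel there high up.

```bash
python3 -m jog '0 0 0 0 0 -5 1;0 0 0 0 0 -5.2 1;-1.9 -2.3 0 0 0 0 1;-1.9 -2.3 0 0 0 0 1;-1.9 -2.3 0 0 0 0 1;-1.9 -2.3 0 0 0 0 1;-1.9 -2.3 0 0 0 0 1;-1.9 -2.3 0 0 0 0 1;-1.9 -2.3 0 0 0 0 1;-1.9 -2.3 0 0 0 0 1;-1.9 -2.3 0 0 0 0 1;-1.9 -2.3 0 0 0 0 1' 20
python3 -m jog '-1.9 -2.3 0 0 0 0 1;-1.9 -2.3 0 0 0 0 1;-1.9 -2.3 0 0 0 0 1;-1.9 -2.3 0 0 0 0 1;-1.9 -2.3 0 0 0 0 1;-1.9 -2.3 0 0 0 0 1;-1.9 -2.3 0 0 0 0 1;-1.9 -2.3 0 0 0 0 1;-1.9 -2.3 0 0 0 0 1;-1.9 -2.3 0 0 0 0 1;0 0 0 0 0 0 1;0 0 0 0 0 0 1'
cat >> h.py <<'E'
from scipy.spatial.transform import Rotation as Ro
np.set_printoptions(precision=4,suppress=True)
def st(ys=(.047,0,-.047),mid=(.539,-.026),yaw=-3.8):
    w=robot.observe();R=Ro.from_quat(w["ee_rot"],scalar_first=True).as_matrix();p=w["position"]
    d=np.array([-np.sin(np.radians(yaw)),np.cos(np.radians(yaw))])
    tip=p+.173*R[:,2]
    print("tip",tip,"yaw",np.degrees(np.arctan2(-R[0,1],R[1,1])),"z",R[:,2],"F",w["ft_force"],"t",w["clock"],w["gripper_width"])
    for y in ys:
        g=np.array([*(np.array(mid)+y*d),.075]);print(y,"to go cm tool",R.T@(g-tip)*100)
E
python3 -c "from h import *;st()"
```

```text
clock: 1.1
position: [0.3198, 0.339, 0.4043]
ee_rot: [-0.0, 0.033, 0.999, -0.0]
ft_force: [0.5, -0.2, 0.5]
gripper_width: 0.0
grip_force: 0.0
clock: 2.1
position: [0.4943, 0.0972, 0.4038]
ee_rot: [-0.001, 0.034, 0.999, -0.0]
ft_force: [-0.3, 0.1, 0.1]
gripper_width: 0.0001
grip_force: 0.0
tip [0.494  0.0972 0.2308] yaw -3.9298443208727436 z [-0.0019 -0.0001 -1.    ] F [-0.278   0.149   0.0934] t 2.1 5.3855073462321985e-05
0.047 to go cm tool [-5.353  -7.2743 15.5671]
0 to go cm tool [ -5.3637 -11.9743  15.5682]
-0.047 to go cm tool [ -5.3743 -16.6743  15.5692]
```

```bash
python3 -m jog '-1.8 -2.4 0 0 0 0 1;-1.8 -2.4 0 0 0 0 1;-1.75 -2.5 0 0 0 0 1;0 0 2.5 0 0 0 1;0 0 2.5 0 0 0 1;0 0 2.5 0 0 0 1;0 0 2.5 0 0 0 1;0 0 2 0 0 0 1;0 0 1 0 0 0 1;0 0 0 0 0 0 1;0 0 0 0 0 0 1'
python3 - <<'E'
from h import *
st(); cv2.imwrite("pics/w1.png",robot.snapshot("wrist"))
c=robot.snapshot("scene")[110:280,235:395];cv2.imwrite("pics/s1.png",cv2.resize(c,None,fx=3.5,fy=3.5,interpolation=cv2.INTER_CUBIC))
E
```

```text
clock: 3.02
position: [0.5422, 0.0226, 0.275]
ee_rot: [-0.0, 0.032, 0.999, 0.0]
ft_force: [0.2, 0.1, 0.4]
gripper_width: 0.0001
grip_force: 0.0
tip [0.5421 0.0227 0.102 ] yaw -3.714092045502359 z [-0.0003  0.0002 -1.    ] F [0.1608 0.0874 0.4255] t 3.0167 6.96355504310169e-05
0.047 to go cm tool [-0.0103 -0.1762  2.7029]
0 to go cm tool [-0.0032 -4.8762  2.7023]
-0.047 to go cm tool [ 0.0038 -9.5761  2.7016]
```

View pics/w1.png

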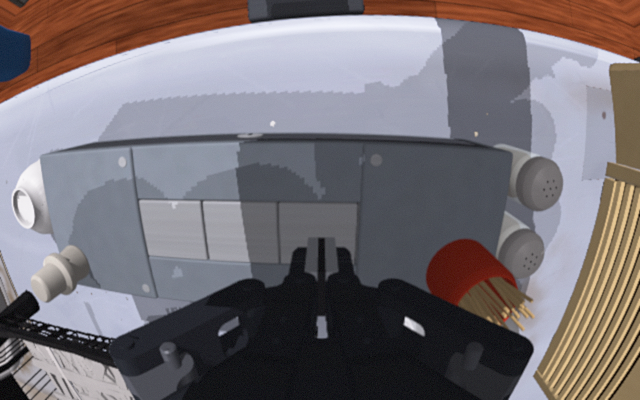

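View pics/s1.png

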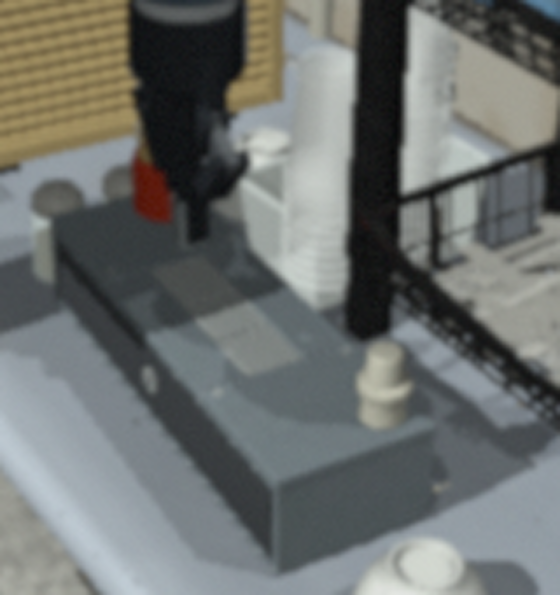

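The wrist view shows three tiles with gaps at about cols 203–207 and 279, and the fingertips are over the right-hand one (till +y). I'll locate the strip more exactly from this picture.

```bash
python3 - <<'E'
from h import *
c=robot.calibration("wrist");f=200/np.tan(np.radians(c["fov_y"]/2));print(c["fov_y"],c["cx"],c["cy"])
R=cv2.Rodrigues(c["rvec"])[0];o=-R.T@c["tvec"]
P=[]
for u,v in [(139,200),(203,201),(278,202),(358,205),(144,256),(208,260),(279,264)]:
    a=np.array([u-c["cx"],v-c["cy"]]);r=np.hypot(*a);th=r/f
    d=R.T@np.array([*(a/r*np.sin(th)),np.cos(th)]);P.append(o+d*(.075-o[2])/d[2])
P=np.array(P);print(P)
y=np.radians(3.8);print((P[:,:2]-[.539,-.026])@[np.sin(y),np.cos(y)],(P[:,:2]-[.539,-.026])@[np.cos(y),-np.sin(y)])
E
```

```text
65.70646984690485 321.0649432769211 197.6393106449987
[[ 0.5159 -0.0955  0.075 ]
 [ 0.5194 -0.0482  0.075 ]
 [ 0.5229 -0.0017  0.075 ]
 [ 0.5277  0.0446  0.075 ]
 [ 0.5566 -0.1033  0.075 ]
 [ 0.5596 -0.053   0.075 ]
 [ 0.5637 -0.0058  0.075 ]]
[-0.0709 -0.0235  0.0232  0.0697 -0.076  -0.0255  0.0218] [-0.0184 -0.018  -0.0177 -0.016   0.0227  0.0223  0.0233]
```

```bash
python3 -m jog '-0.15 -0.3 0.8 0 0 0 1;0 0 0.8 0 0 0 1;0 0 0.5 0 0 0 1;0 0 0.2 0 0 0 1;0 0 0 0 0 0 1;0 0 0 0 0 0 1;0 0 0 0 0 0 1'
python3 -m jog '0 0 0.1 0 0 0 1;0 0 0.1 0 0 0 1;0 0 0 0 0 0 1'
python3 -c "from h import *;st((.0455,))"
```

```text
clock: 3.7
position: [0.5438, 0.0188, 0.2519]
ee_rot: [0.0, 0.033, 0.999, 0.0]
ft_force: [0.3, -0.4, 0.1]
gripper_width: 0.0
grip_force: 0.0
clock: 3.95
position: [0.5437, 0.0189, 0.2496]
ee_rot: [-0.0, 0.033, 0.999, -0.0]
ft_force: [-0.2, -0.1, -0.7]
gripper_width: -0.0002
grip_force: 0.0
tip [0.5436 0.0189 0.0766] yaw -3.768174151890558 z [-0. -0. -1.] F [-0.2107 -0.1173 -0.6759] t 3.95 -0.00016286630356197973
0.0455 to go cm tool [0.1665 0.0437 0.1615]
```

```bash
for i in 1 2 3; do python3 -m jog '0 0 0.05 0 0 0 1;0 0 0.05 0 0 0 1;0 0 0 0 0 0 1' | grep -E 'position|ft_'; done
```

```text
position: [0.5436, 0.0189, 0.2486]
ft_force: [-0.3, -0.3, -0.8]
position: [0.5436, 0.0188, 0.2485]
ft_force: [-2.1, -0.1, 5.2]
position: [0.5436, 0.0189, 0.2484]
ft_force: [-5.6, -0.6, 9.7]
```

This tile is rigid: 9.7 N with no sinking, and the surface is at TCP z ≈ 0.2485. On to the middle tile.

```bash
python3 -m jog '0 0 -0.6 0 0 0 1;0 0 -0.4 0 0 0 1;0 -1.6 0 0 0 0 1;0 -1.6 0 0 0 0 1;0 -1.45 0 0 0 0 1;0 0 0.4 0 0 0 1;0 0 0.2 0 0 0 1;0 0 0 0 0 0 1;0 0 0 0 0 0 1' | grep -E 'position|ft_'; python3 -c "from h import *;st((0,))"
for i in 1 2; do python3 -m jog '0 0 0.05 0 0 0 1;0 0 0.05 0 0 0 1;0 0 0 0 0 0 1' | grep -E 'position|ft_'; done
```

```text
position: [0.5406, -0.0269, 0.2502]
ft_force: [-0.5, -0.3, 1.2]
tip [ 0.5405 -0.0269  0.0772] yaw -3.7337219736401677 z [-0.0008  0.0004 -1.    ] F [-0.4578 -0.3128  1.2305] t 5.45 0.0004325018784857379
0 to go cm tool [0.1505 0.078  0.2191]
position: [0.5406, -0.0271, 0.2496]
ft_force: [0.3, -0.5, -0.2]
position: [0.5406, -0.0275, 0.2486]
ft_force: [0.6, -0.4, 0.3]
```

```bash
for i in 1 2 3; do python3 -m jog '0 0 0.05 0 0 0 1;0 0 0.05 0 0 0 1;0 0 0 0 0 0 1' | grep -E 'position|ft_'; done
```

```text
position: [0.5406, -0.0276, 0.2482]
ft_force: [-2.3, -0.0, 3.4]
position: [0.5406, -0.0275, 0.2467]
ft_force: [-1.7, 1.0, 4.1]
position: [0.5406, -0.0275, 0.2456]
ft_force: [-0.6, -0.0, 4.2]
```

The middle tile yields at about 4 N. I'll press on to its stop.

```bash
for i in 1 2 3; do python3 -m jog '0 0 0.05 0 0 0 1;0 0 0.05 0 0 0 1;0 0 0 0 0 0 1' | grep -E 'position|ft_'; done; python3 -m jog '0 0 0.05 0 0 0 1;0 0 0 0 0 0 1;0 0 0 0 0 0 1' | grep -E 'position|ft_'
```

```text
position: [0.5406, -0.0276, 0.2445]
ft_force: [-1.8, 0.2, 2.4]
position: [0.5406, -0.0275, 0.2435]
ft_force: [-1.2, 1.4, 3.0]
position: [0.5406, -0.0275, 0.2425]
ft_force: [-0.9, 1.0, 3.8]
position: [0.5406, -0.0275, 0.2424]
ft_force: [-1.8, 1.2, 5.1]
```

```bash
for i in 1 2 3; do python3 -m jog '0 0 0.1 0 0 0 1;0 0 0 0 0 0 1;0 0 0 0 0 0 1' | grep -E 'position|ft_'; done
```

```text
position: [0.5406, -0.0275, 0.2424]
ft_force: [-4.1, 0.8, 9.8]
position: [0.5405, -0.0275, 0.2423]
ft_force: [-6.8, 1.3, 13.8]
position: [0.5405, -0.0275, 0.2423]
ft_force: [-8.2, 0.3, 17.8]
```

It's at the hard stop, having sunk about 6 mm. I'll lift straight up, well clear, and look.

```bash
python3 -m jog '0 0 -0.4 0 0 0 1;0 0 -0.5 0 0 0 1;0 0 -1 0 0 0 1;0 0 -2 0 0 0 1;0 0 -2.5 0 0 0 1;0 0 -2.5 0 0 0 1;0 0 -2.5 0 0 0 1;0 0 -2 0 0 0 1;0 0 -1 0 0 0 1;0 0 0 0 0 0 1;0 0 0 0 0 0 1;0 0 0 0 0 0 1'
python3 - <<'E'
from h import *
a=robot.snapshot("wrist");b=robot.snapshot("scene")[110:280,235:395]
b=cv2.resize(b,None,fx=2.35,fy=2.35,interpolation=cv2.INTER_CUBIC)[:400]
a=cv2.resize(a,(424,265));a=cv2.copyMakeBorder(a,0,b.shape[0]-265,0,0,cv2.BORDER_CONSTANT)
cv2.imwrite("pics/end.png",np.hstack([a,b]))
E
```

```text
clock: 9.45
position: [0.5406, -0.0276, 0.3812]
ee_rot: [-0.001, 0.033, 0.999, 0.0]
ft_force: [-0.3, 0.1, 0.5]
gripper_width: -0.0004
grip_force: 0.0
```

View pics/end.png

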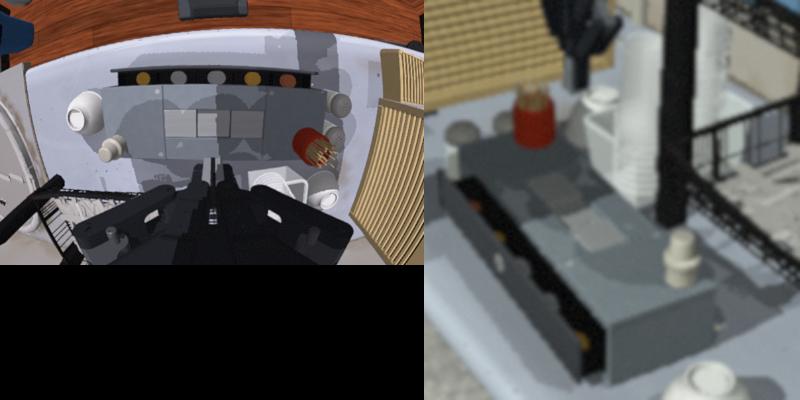

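The drawer stands open at the front, with the coin cups showing at about (145–290, 78). The middle tile at (213,124) is sunk, the jar and spout are where they were, and the hand is clear.

```bash
python3 -c "from plant import robot;print(robot.sign_off())"
```

```text
the job is handed in; nothing more can be done
None
```

The till is open: the catch was the middle tile, which I pressed about 6 mm to its stop so the drawer sprang ajar; the hand is clear, the jar and spout are where they were, and the job is handed in at about 9.5 s.

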